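Load the nut mill, fit its knob and hold it down to run

ROBOT

A 6-joint arm with a two-finger parallel gripper is mounted at the origin on a cart in front of the work surface, level with it; the furniture and walls round the work are solid. World frame = base frame: x ahead of the robot, y to its left, z up, the work surface at z = 0. Lengths are in m, angles in rad, forces in N, time in s.
With the tool pointing down it reaches from about 0.35 to 0.775 m from the base axis. Payload 7.3 kg.
Tool frame: the origin (TCP) lies on the mounting face of the last link; the fingertips stand 178 mm ahead of it and the grasp point (between the pads) lies 159 mm ahead of it (robot.grip_depth is the distance from the TCP to the grasp point, in m); z points along the fingers, y is the line along which they close (so a half turn about z gives the same grasp; the last joint's range is limited). The gripper opens to 92 mm and grips with 3 to 60 N. Pads are 19 mm wide; open, the fingers measure 130 mm over their backs; the gripper's body (75 mm by 190 mm) begins 47 mm behind the grasp point.
Start: joints at [-1.259, 0.342, 1.524, -0, 1.275, -0.146], TCP at [0.232, -0.471, 0.405] pointing down, gripper open.
Joint ranges: [-2.53, 2.53], [-0.77, 2.02], [0.04, 2.7], [-1, 4.14], [0.28, 2.66], [-3.11, 3.11]. Speed limits (rad/s): [2.57, 2.57, 3.14, 3.14, 3.14, 3.14].

INTERFACE

Orientations are given as [roll, pitch, yaw] about the fixed x, y, z axes, in that order (R = Rz(yaw) Ry(pitch) Rx(roll)).
In Python, from cell import observe, cams, robot, models gives the robot as it stands.
- The arm moves only by the shell command python3 -m jog 'ROWS' [FORCE]. ROWS is JSON, a list of rows, each a list of 3 entries, a list of its own where there are three numbers: the shift along the tool's x, y, z each as a share of 0.4 m, from -1 to 1, then the turn about the tool's z as a share of pi rad, from -1 to 1, then the closure, from 0 (fully open) to 1 (shut). In form: [[[x, y, z], turn, jaw], ...]. A call has 1 to 12 rows; each row is the pose to reach, as a shift and turn from the pose commanded when the call began, along the tool's axes at that moment, turning the shorter way round; what a row does not reach only later rows make up. A row lasts 1/8 s, in which the tool goes at most 62.5 mm and 10.7 degrees, less where a joint would pass 70% of its speed; a pose out of reach is approached as far as the arm can. A call with a number of a shift or a turn outside -1 to 1 is refused whole. A call with a gripper value outside its range is refused whole. The fingers move at their own pace and stop on an object; FORCE is the grip in N (left out, the last holds). Time passes only in rows, so rows that repeat a pose let the fingers close. It gives the time, the measured TCP pose, the force, the opening and the grip force at its end, in the units of the state.
- observe(): the state, without advancing time (a new reading comes with each control period).
- cams.read_camera(name): name is "scene" or "top" or "wrist"; returns the picture (400x640x3 uint8, red, green, blue); there is no depth.
- cams.camera_model(name): a dict with "camera_matrix" (3x3 intrinsics, pixels), "pose" (4x4, takes a point from camera to world coordinates). Camera axes: x right, y down, z forward; pixel columns grow to the right and rows downward; lengths in m; the calibration is good to about 2 mm. A picture is of the moment at which its call begins: read the wrist's pose just before it. camera_model takes no time and is no camera call; for the wrist camera it gives the pose at the moment of the call.
- robot.hand_in(): hands the job in; it is judged then, once.
Trained networks look in the newest picture that a camera, given by its name, has taken for a name from the list of things; names that differ only in an ending like _2 or _b are one class to them, and where a whole thing is asked for, a point or a joint stands for the part that bears it (a point fixed in the world has none). Each returns a list of dicts, best first, with "confidence" (0 to 1); they miss things now and then, are a little off and sometimes report something else, mostly with a low value. They report only what shows in the picture. A call takes as long as a camera call.
- models.find_in(target, camera): "position" ([x, y, z] in m, in world coordinates, good to about 4 mm: the middle of the surface that is visible of it).
- models.pinpoint(target, camera): "position" ([x, y, z] in m, in world coordinates, good to about 4 mm: a listed point, or the origin of a listed thing).
The state is a dict: "time": time; "qpos": joint angles; "qvel": joint speeds; "joint_efforts": joint torques, N m; "tool_pos": TCP position; "tool_rot": TCP orientation; "contact_force": force on the tool from outside, world axes, zero at the start; "torque": the same for the moment, N m; "opening": finger opening in m; "grip_force": force on a finger pad.
Only numpy, scipy, OpenCV 4.12 (cv2) and the standard library are available. Lean on these libraries where they do the work, as an engineer would, in place of code of your own. Each camera call takes 0.05 s, during which the arm holds its last target. There are 200 camera calls.

TASK

Load the nut mill: while its control knob is still off, tip all four hazelnuts from the scoop through the funnel into the clear jar and stand the empty scoop back upright on the worktop. Then take the loose knob, turn it so that the flat in its bore matches the flat of the mill's D-shaped shaft, push it fully home on the shaft, and press knob and shaft all the way down: the mill runs only while the knob is held, so finish still holding it pressed down. Leave the two spice jars and the loose coffee pod where they are.

Things in the scene. Friction and masses are not known exactly. Their poses are not given: they have to be found in the camera images.
- mill: Nut mill, fixed to the worktop: a low black housing with a steel top plate, 140 x 230 mm, 44 mm high. Origin at the centre of its underside (z = 0); x to its back, y to its left, z up. The clear jar with the black funnel stands at y = -58 mm; the control shaft stands up from the top plate at y = +75 mm, 73 mm clear of the funnel's rim.
- funnel_rim (a point): Centre of the funnel's mouth, level with its rim, 140 mm above the worktop. The round mouth is 114 mm wide inside; it narrows at about 47 degrees to a throat 47 mm wide at 100 mm above the worktop.
- jar_floor (a point): Centre of the inner floor of the clear jar below the funnel, 48 mm above the worktop; z up. The jar is 52 mm wide inside and 50 mm deep.
- spindle (a joint): Turn of the control spindle about the vertical, rad, counterclockwise from above, -0.8 to 0.8; at 0 the shaft's flat looks straight to the front of the mill (-x of the mill). It has a friction of about 0.1 N m and stays where it is left. Any setting will do.
- shaft (a joint): How far the control shaft is pressed down, m: 0 up, 0.006 fully down (a stop). A spring pushes it up with about 4 N at the top and 8.5 N at the bottom; it springs back up when released.
- shaft_end (a point): Centre of the upper end of the steel D shaft, 74 mm above the worktop when up. z up; the flat of the shaft looks along +x of this frame. The shaft is 14 mm thick, cut to nearly a half-round: its flat lies 1.5 mm from its axis. Its top edge is chamfered 2 mm, and it stands 24 mm free above its collar; it turns with joint spindle and sinks with joint shaft.
- knob: Loose black control knob, 40 g, standing upright on the worktop: a round skirt 42 mm wide and 18 mm high, on it a bar grip 14 mm wide (sides parallel over 27 mm) and 40 mm long, its top 40 mm above the underside; one end of the bar is a pointed nose with a thin white line. Origin at the centre of the underside; z up, x along the bar toward the nose.
- knob_bore (a point): Centre of the roof of the D-shaped bore in the knob's underside, 16 mm above it; axes as the knob. The bore is 15.6 mm wide with a chamfered mouth; its flat is on the nose side, 2.3 mm from the axis, so the nose must point the way the shaft's flat looks. Fully home, the shaft's end touches this roof: the knob's underside is then 16 mm below the shaft's end.
- knob_nose (a point): Point of the knob's nose, 22.5 mm along the knob's x from its axis and 30 mm above its underside.
- scoop: Open steel scoop with a black handle, 0.14 kg, flat on the worktop, 163 mm long; pan 54 mm wide and 34 mm high at the back, 41 and 24 mm at the mouth. Origin on the underside; x toward the mouth, z up. The floor is flat from x = -20 to 30 mm, then rises 12.5 mm to the lip at x = 75 mm (15.5 degrees); the nuts roll out over the lip when the scoop is tipped about 45 degrees mouth down.
- scoop_grip (a point): Middle of the scoop's handle, at x = -55 mm, 32 mm above the scoop's underside. The handle runs along the scoop's x from -88 to -22 mm; it is 16 mm wide with flat upright sides and 20 mm high (22 to 42 mm above the underside). Axes as the scoop.
- scoop_lip (a point): Middle of the scoop's pouring lip, x = 75 mm, 15 mm above the scoop's underside. Axes as the scoop.
- nut_1: Hazelnut, nearly round, 19 mm thick, lying in the scoop at the start. Origin at its centre.
- nut_2: Hazelnut, nearly round, 19 mm thick, lying in the scoop at the start. Origin at its centre.
- nut_3: Hazelnut, nearly round, 19 mm thick, lying in the scoop at the start. Origin at its centre.
- nut_4: Hazelnut, nearly round, 19 mm thick, lying in the scoop at the start. Origin at its centre.
- spice_a: Spice jar with a black cap, 41 mm wide, 105 mm high, standing behind the scoop; a bystander. Origin at the centre of its underside.
- spice_b: Another such spice jar beside it; a bystander.
- pod_loose: White coffee pod, 51 mm wide, 45 mm high, standing loose on the worktop behind the left end of the mill; a bystander. Origin at the centre of its underside.

How it is judged:
By the outcome, as a careful person would: the job done as asked, in the order asked, and still so for the second after the job is handed in, while the arm keeps its last pose, push and grip.
It also fails if it takes over 54 s, if anything falls off the work surface, if the arm or the gripper's body presses on something with over 40 N, if the wrist force passes 120 N, or if a joint passes its speed limit or range.

## Working session

There is one attempt and no reset: what is moved stays moved. The work goes in short steps, Python scripts to look and compute and a shell command to move; the robot and the scene stay as the last step left them, time stands still between calls to the robot, and variables do not carry over. Pictures are saved under pics/ and viewed, at most 10 in all, crops included, and the job is handed in when it is done.

```bash
ls; mkdir -p pics; python3 - <<'E'
from cell import observe,cams,robot,models
import cv2,numpy as np
ims=[]
for n in ["scene","top","wrist"]:
    im=cams.read_camera(n); cv2.imwrite(f"pics/{n}0.png",im[:,:,::-1])
    m=cams.camera_model(n);print(n,np.round(m["pose"],3).tolist(),np.round(m["camera_matrix"],1).tolist())
for t in ["mill","funnel_rim","shaft_end","knob","knob_nose","scoop","scoop_grip","scoop_lip","spice_a","pod_loose","nut_1","jar_floor"]:
    for c in ["scene","top","wrist"]:
        print(t,c,[(np.round(d["position"],3).tolist(),round(d["confidence"],2)) for d in models.pinpoint(t,c)[:4]])
print(observe())
E
```

```text
pics
scene [[0.802, -0.279, 0.528, -0.121], [-0.597, -0.375, 0.709, -1.089], [0.0, -0.884, -0.468, 0.709], [0.0, 0.0, 0.0, 1.0]] [[459.6, 0.0, 325.5], [0.0, 459.6, 199.3], [0.0, 0.0, 1.0]]
top [[0.018, -0.983, 0.18, 0.384], [-1.0, -0.02, -0.009, -0.171], [0.013, -0.18, -0.984, 1.045], [0.0, 0.0, 0.0, 1.0]] [[395.1, 0.0, 311.6], [0.0, 395.1, 202.6], [0.0, 0.0, 1.0]]
wrist [[0.441, -0.863, -0.247, 0.3], [-0.897, -0.425, -0.119, -0.438], [-0.002, 0.274, -0.962, 0.384], [0.0, 0.0, 0.0, 1.0]] [[294.3, 0.0, 320.8], [0.0, 294.3, 195.4], [0.0, 0.0, 1.0]]
mill scene [([0.496, -0.163, 0.002], 0.88), ([0.485, -0.221, 0.143], 0.33)]
mill top [([0.495, -0.164, 0.001], 0.67)]
mill wrist []
funnel_rim scene [([0.484, -0.221, 0.142], 0.8)]
funnel_rim top [([0.489, -0.222, 0.137], 0.84)]
funnel_rim wrist []
shaft_end scene []
shaft_end top [([0.515, -0.095, 0.072], 0.61)]
shaft_end wrist []
knob scene []
knob top [([0.455, 0.102, 0.002], 0.63), ([0.48, -0.224, 0.05], 0.5), ([0.431, -0.402, 0.027], 0.24), ([0.498, -0.385, 0.011], 0.22)]
knob wrist []
knob_nose scene []
knob_nose top [([0.439, 0.12, 0.
[... 1030 characters left out ...]
': 1.95, 'qpos': array([-1.25899483e+00,  3.41980001e-01,  1.52412550e+00,  2.90261579e-05,
        1.27541645e+00, -1.46016975e-01]), 'qvel': array([-8.31243979e-04,  5.98805000e-04, -1.50294716e-03, -1.45421987e-05,
       -1.00751596e-03,  1.80004984e-04]), 'joint_efforts': array([-2.26343295e-04, -4.31127727e+01, -2.44475126e+01,  7.18313875e-02,
        4.83061513e-02, -2.10274550e-05]), 'tool_pos': array([ 0.23205831, -0.47091752,  0.40474198]), 'tool_rot': array([ 3.14151867e+00, -1.71879700e-05,  4.57810021e-01]), 'contact_force': array([-0.54184667,  0.47876707,  0.30887929]), 'torque': array([ 0.04478903,  0.01013021, -0.02938738]), 'grip_force': 0.0, 'opening': 0.0918974059376911}
```

View pics/top0.png

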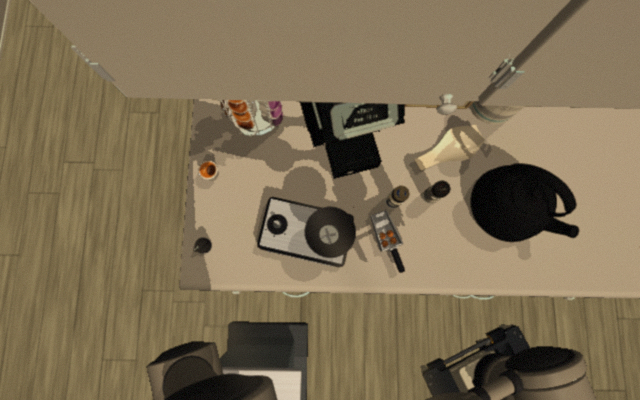

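View pics/scene0.png

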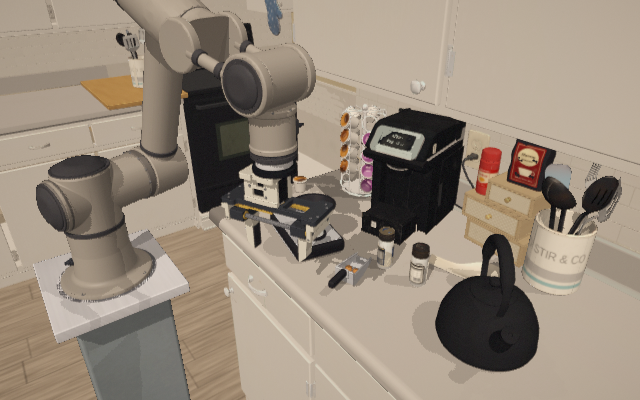

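```bash
cat > h.py <<'E'
from cell import observe,cams,robot,models
import numpy as np
from scipy.spatial.transform import Rotation as R
def go(p,yaw=None):
    "shares for moving the grasp point to p (world), tool-x yaw"
    s=observe(); Rm=R.from_euler('xyz',s["tool_rot"])
    d=Rm.inv().apply(np.array(p)+[0,0,robot.grip_depth]-s["tool_pos"])
    y0=s["tool_rot"][2]; t=0 if yaw is None else -((yaw-y0+np.pi/2)%np.pi-np.pi/2)/np.pi
    print("shift",np.round(d/.4,4),"turn",round(t,4),"grasp",np.round(s["tool_pos"]-[0,0,robot.grip_depth],4),"yaw",round(y0,3))
def st():
    s=observe(); print("t",round(s["time"],2),"grasp",np.round(s["tool_pos"]-[0,0,robot.grip_depth],4),"yaw",round(s["tool_rot"][2],3),"F",np.round(s["contact_force"],1),"open",round(s["opening"],4),"gf",round(s["grip_force"],1))
def look(c,*ts,n=1):
    for _ in range(n):
        cams.read_camera(c)
        for t in ts: print(t,c,[(np.round(d["position"],4).tolist(),round(d["confidence"],2)) for d in models.pinpoint(t,c)[:3]])
E
python3 -m jog '[[[0.5,0.06,0.3],0.029,0.3],[[0.5,0.06,0.36],0.029,0.3],[[0.5,0.06,0.36],0.029,0.3],[[0.5,0.06,0.36],0.029,0.3],[[0.5,0.06,0.36],0.029,0.3],[[0.5,0.06,0.36],0.029,0.3],[[0.5,0.06,0.36],0.029,0.3]]'
python3 - <<'E'
from h import *
import cv2
st()
look("wrist","scoop_grip","scoop_lip","scoop","funnel_rim","nut_1")
look("top","scoop_lip","shaft_end","funnel_rim")
look("scene","shaft_end","knob","knob_nose","funnel_rim")
go([.422,-.404,.034],.366)
E
```

```text
time: 2.82
tool_pos: [0.4213, -0.405, 0.262]
tool_rot: [3.139, -0.0, 0.365]
contact_force: [0.4, -0.1, 0.4]
opening: 0.0641
grip_force: 0.0
t 2.83 grasp [ 0.4213 -0.405   0.1028] yaw 0.365 F [ 0.4 -0.1  0.4] open 0.0641 gf 0.0
scoop_grip wrist [([0.4246, -0.4, 0.0316], 0.78), ([0.4756, -0.3895, 0.0084], 0.56)]
scoop_lip wrist [([0.5484, -0.3565, 0.0145], 0.72)]
scoop wrist [([0.4843, -0.3777, 0.0024], 0.93), ([0.4969, -0.3847, 0.0138], 0.52)]
funnel_rim wrist [([0.5988, -0.4937, 0.0019], 0.6)]
nut_1 wrist [([0.4975, -0.3852, 0.0117], 0.93), ([0.4728, -0.3924, 0.007], 0.92), ([0.4677, -0.3733, 0.0119], 0.65)]
scoop_lip top [([0.5481, -0.3521, 0.0123], 0.75)]
shaft_end top [([0.5142, -0.0932, 0.0743], 0.57)]
funnel_rim top [([0.4864, -0.2222, 0.1354], 0.76)]
shaft_end scene []
knob scene [([0.4511, 0.0999, 0.0031], 0.75)]
knob_nose scene [([0.4393, 0.1203, 0.0272], 0.75)]
funnel_rim scene [([0.4862, -0.2211, 0.1423], 0.93)]
shift [-0.0002 -0.0002  0.1687] turn 0.0002 grasp [ 0.4221 -0.404   0.1015] yaw 0.367
```

```bash
python3 -m jog '[[[0,0,0.1],0,0.3],[[0,0,0.168],0,0.3],[[0,0,0.168],0,0.3],[[0,0,0.168],0,1],[[0,0,0.168],0,1],[[0,0,0.168],0,1],[[0,0,0.168],0,1],[[0,0,0.15],0,1],[[0,0,0.1],0,1],[[0,0,0],0,1],[[0,0,-0.1],0,1],[[0,0,-0.1],0,1]]' 60
python3 - <<'E'
from h import *
st()
look("top","scoop_lip","scoop_grip","nut_1")
look("scene","scoop_lip","scoop_grip","nut_1")
E
```

```text
time: 5.08
tool_pos: [0.4225, -0.4046, 0.3043]
tool_rot: [3.135, -0.002, 0.367]
contact_force: [-0.5, 0.4, -2.1]
opening: 0.0153
grip_force: 60.0
t 5.08 grasp [ 0.4225 -0.4046  0.1451] yaw 0.367 F [-0.5  0.4 -2.1] open 0.0153 gf 60.0
scoop_lip top [([0.5512, -0.3525, 0.1136], 0.58), ([0.4894, -0.3667, 0.1101], 0.4)]
scoop_grip top [([0.43, -0.4041, 0.1272], 0.78)]
nut_1 top [([0.4987, -0.3828, 0.1095], 0.62), ([0.4697, -0.3702, 0.1072], 0.42), ([0.4797, -0.3924, 0.1086], 0.4)]
scoop_lip scene [([0.5478, -0.356, 0.1096], 0.72), ([0.4396, 0.1227, 0.0291], 0.51)]
scoop_grip scene [([0.4239, -0.3998, 0.1226], 0.54)]
nut_1 scene [([0.5953, -0.4997, -0.0011], 0.17)]
```

```bash
python3 - <<'E'
from h import *
import cv2
im=cams.read_camera("scene")[200:310,240:440]; cv2.imwrite("pics/s1.png",cv2.resize(im,None,fx=4,fy=4,interpolation=2)[:,:,::-1])
look("scene","scoop_lip","scoop_grip")
E
```

```text
scoop_lip scene [([0.549, -0.3586, 0.1091], 0.63), ([0.4777, -0.3821, 0.0954], 0.55)]
scoop_grip scene [([0.425, -0.4017, 0.1261], 0.7)]
```

View pics/s1.png

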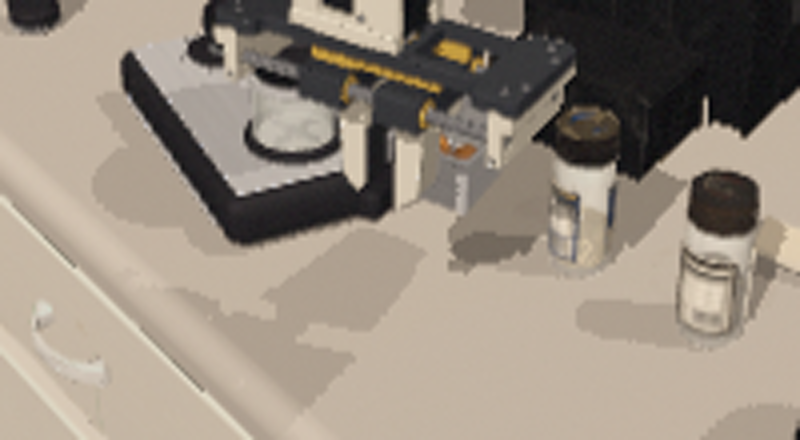

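```bash
python3 -m jog '[[[0,0,0.12],0,1],[[0,0,0.2],0,1],[[0,0,0.225],0,1],[[0,0,0.225],0,1],[[0,0,0.225],0,0.7],[[0,0,0.225],0,0.6],[[0,0,0.275],0,0.6],[[0,0,0.275],0,0.6],[[0,0,0.275],0,1],[[0,0,0.275],0,1],[[0,0,0.275],0,1],[[0,0,0.275],0,1]]' 60
python3 - <<'E'
from h import *
st()
look("wrist","scoop_lip","scoop_grip","nut_1")
look("top","scoop_lip","scoop_grip")
E
```

```text
time: 7.18
tool_pos: [0.4222, -0.4043, 0.1914]
tool_rot: [3.14, -0.0, 0.367]
contact_force: [-0.1, 0.4, 2.8]
opening: 0.0154
grip_force: 60.0
t 7.17 grasp [ 0.4222 -0.4043  0.0322] yaw 0.367 F [-0.1  0.4  2.8] open 0.0154 gf 60.0
scoop_lip wrist []
scoop_grip wrist [([0.428, -0.4017, 0.0348], 0.87), ([0.4974, -0.3893, 0.0109], 0.68)]
nut_1 wrist [([0.4743, -0.3793, 0.0098], 0.83), ([0.4761, -0.3953, 0.0081], 0.79), ([0.4948, -0.3664, 0.0152], 0.59)]
scoop_lip top [([0.5489, -0.3581, 0.0141], 0.91)]
scoop_grip top [([0.4295, -0.4008, 0.0301], 0.87)]
```

```bash
python3 -m jog '[[[0,0,-0.04],0,1],[[0,0,-0.14],0,1],[[0,0,-0.26],0,1],[[0,0,-0.37],0,1],[[0,0,-0.4],0,1],[[-0.02,-0.07,-0.4],0,1],[[-0.045,-0.16,-0.4],0,1],[[-0.07,-0.25,-0.4],0,1],[[-0.09,-0.33,-0.4],0,1],[[-0.105,-0.37,-0.4],0,1],[[-0.105,-0.37,-0.4],0,1]]' 60
python3 - <<'E'
from h import *
import cv2
st()
im=cams.read_camera("top"); cv2.imwrite("pics/t2.png",cv2.resize(im[180:330,240:440],None,fx=4,fy=4,interpolation=2)[:,:,::-1])
look("top","scoop_lip","scoop_grip","scoop","nut_1")
look("scene","scoop_lip","scoop_grip","scoop")
E
```

```text
time: 8.9
tool_pos: [0.3292, -0.28, 0.3501]
tool_rot: [-3.139, 0.001, 0.367]
contact_force: [0.6, -0.6, -2.2]
opening: 0.0156
grip_force: 60.0
t 8.9 grasp [ 0.3292 -0.28    0.1909] yaw 0.367 F [ 0.6 -0.6 -2.2] open 0.0156 gf 60.0
scoop_lip top [([0.4558, -0.2304, 0.1708], 0.89)]
scoop_grip top [([0.4822, -0.222, 0.1387], 0.27)]
scoop top [([0.3874, -0.2582, 0.1617], 0.63)]
nut_1 top [([0.3809, -0.2445, 0.1683], 0.37), ([0.4006, -0.2383, 0.1723], 0.37)]
scoop_lip scene [([0.4588, -0.234, 0.1727], 0.62)]
scoop_grip scene [([0.3338, -0.281, 0.1901], 0.59)]
scoop scene [([0.3862, -0.2598, 0.1614], 0.93), ([0.5001, -0.1672, 0.0015], 0.6)]
```

View pics/t2.png

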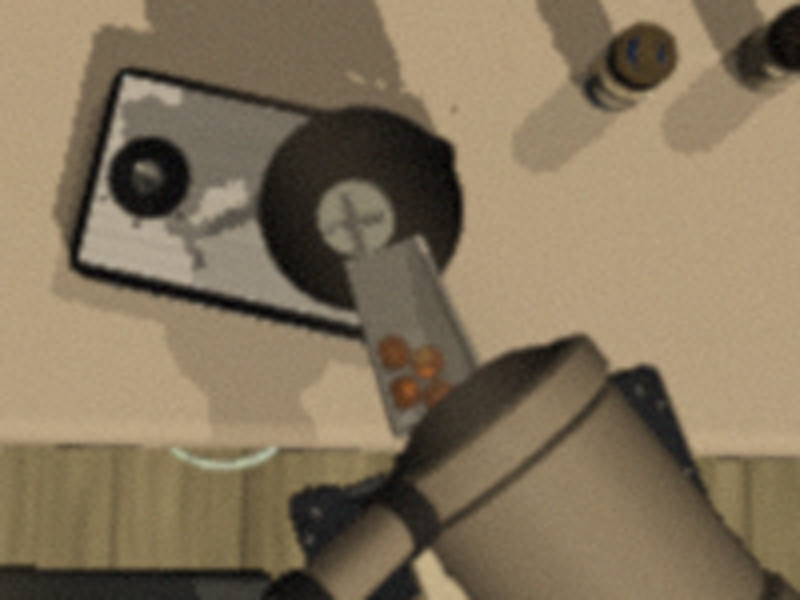

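```bash
python3 -m jog '[[[0,0,0.02],0,1],[[0,0,0.04],0,1],[[0,0,0.04],0,1]]' 60; python3 -m jog '[[[0,0,0],0,1],[[0,0,0],0,1],[[0,0,0],0,1]]' 4
python3 - <<'E'
from h import *
st()
look("top","scoop_lip","scoop","nut_1")
look("scene","scoop_lip","scoop_grip","scoop")
E
```

```text
time: 9.78
tool_pos: [0.3296, -0.2808, 0.3338]
tool_rot: [-3.14, 0.001, 0.367]
contact_force: [0.1, 0.1, -1.9]
opening: 0.0155
grip_force: 60.0
time: 10.15
tool_pos: [0.3299, -0.281, 0.3349]
tool_rot: [3.141, -0.0, 0.367]
contact_force: [-0.6, 0.9, -1.4]
opening: 0.0159
grip_force: 4.0
t 10.15 grasp [ 0.3299 -0.281   0.1757] yaw 0.367 F [-0.6  0.9 -1.4] open 0.0159 gf 4.0
scoop_lip top [([0.4542, -0.2271, 0.1464], 0.82), ([0.6465, 0.0962, -0.0013], 0.71)]
scoop top [([0.3874, -0.2591, 0.1438], 0.73)]
nut_1 top [([0.3908, -0.2596, 0.1525], 0.54), ([0.3901, -0.2436, 0.1455], 0.41), ([0.4039, -0.238, 0.1498], 0.4)]
scoop_lip scene [([0.4534, -0.234, 0.1521], 0.96), ([0.5818, -0.3953, -0.0041], 0.69)]
scoop_grip scene [([0.3302, -0.2815, 0.1722], 0.97)]
scoop scene [([0.3818, -0.2601, 0.1394], 0.74)]
```

```bash
python3 -m jog '[[[0.015,0,-0.035],0,1],[[0.035,0,-0.07],0,1],[[0.06,0,-0.1],0,1],[[0.083,0,-0.125],0,1],[[0.115,0,-0.148],0,1],[[0.145,0,-0.166],0,1],[[0.165,0,-0.175],0,1],[[0.18,0,-0.18],0,1],[[0.18,0,-0.18],0,1],[[0.18,0,-0.18],0,1]]' 4
python3 - <<'E'
from h import *
import cv2
st()
im=cams.read_camera("scene"); cv2.imwrite("pics/s3.png",cv2.resize(im[130:290,200:400],None,fx=3,fy=3,interpolation=2)[:,:,::-1])
look("top","scoop_lip","nut_1")
look("scene","scoop_lip","scoop_grip","scoop","nut_1")
E
```

```text
time: 11.8
tool_pos: [0.3968, -0.2552, 0.4064]
tool_rot: [-3.141, 0.0, 0.367]
contact_force: [-0.2, -0.5, -2.0]
opening: 0.0157
grip_force: 4.0
t 11.8 grasp [ 0.3968 -0.2552  0.2472] yaw 0.367 F [-0.2 -0.5 -2. ] open 0.0157 gf 4.0
scoop_lip top []
nut_1 top [([0.4955, -0.2117, 0.0673], 0.57), ([0.4976, -0.2255, 0.0569], 0.56), ([0.4743, -0.2096, 0.0573], 0.47)]
scoop_lip scene [([0.4703, -0.2309, 0.1364], 0.66), ([0.483, -0.2208, 0.1423], 0.2)]
scoop_grip scene [([0.3951, -0.2553, 0.2411], 0.85)]
scoop scene [([0.4108, -0.25, 0.1787], 0.85), ([0.4553, 0.1012, 0.0028], 0.51)]
nut_1 scene []
```

View pics/s3.png

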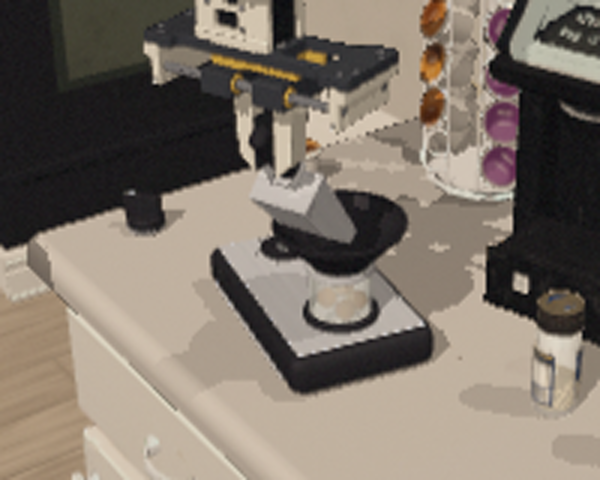

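```bash
python3 -m jog '[[[0,0,0],0,1],[[0,0,0],0,1],[[0,0,0],0,1]]' 60
python3 -m jog '[[[0,0,-0.04],0,1],[[0,0,-0.1],0,1],[[-0.08,0,-0.12],0,1],[[-0.16,0,-0.12],0,1],[[-0.16,0,-0.12],0,1]]' 60
python3 - <<'E'
from h import *
import cv2
st()
im=cams.read_camera("top"); cv2.imwrite("pics/t4.png",cv2.resize(im[180:300,240:400],None,fx=5,fy=5,interpolation=2)[:,:,::-1])
look("top","scoop_lip","nut_1","shaft_end")
look("scene","scoop_lip","scoop_grip","nut_1","shaft_end")
print(len([d for d in models.pinpoint("nut_1","top")]))
E
```

```text
time: 12.62
tool_pos: [0.397, -0.2551, 0.4067]
tool_rot: [3.142, 0.0, 0.367]
contact_force: [-0.7, -0.1, -2.0]
opening: 0.016
grip_force: 60.0
time: 13.25
tool_pos: [0.336, -0.2785, 0.455]
tool_rot: [3.141, 0.0, 0.364]
contact_force: [1.1, 0.1, -1.7]
opening: 0.0154
grip_force: 60.0
t 13.25 grasp [ 0.336  -0.2785  0.2958] yaw 0.364 F [ 1.1  0.1 -1.7] open 0.0154 gf 60.0
scoop_lip top [([0.4078, -0.2496, 0.1778], 0.77)]
nut_1 top [([0.4972, -0.2294, 0.0557], 0.59), ([0.473, -0.2079, 0.0581], 0.57), ([0.4977, -0.2105, 0.0653], 0.41)]
shaft_end top [([0.5129, -0.0926, 0.0725], 0.59)]
scoop_lip scene [([0.4126, -0.2473, 0.1824], 0.56)]
scoop_grip scene [([0.3376, -0.2777, 0.2873], 0.8)]
nut_1 scene []
shaft_end scene []
4
```

View pics/t4.png

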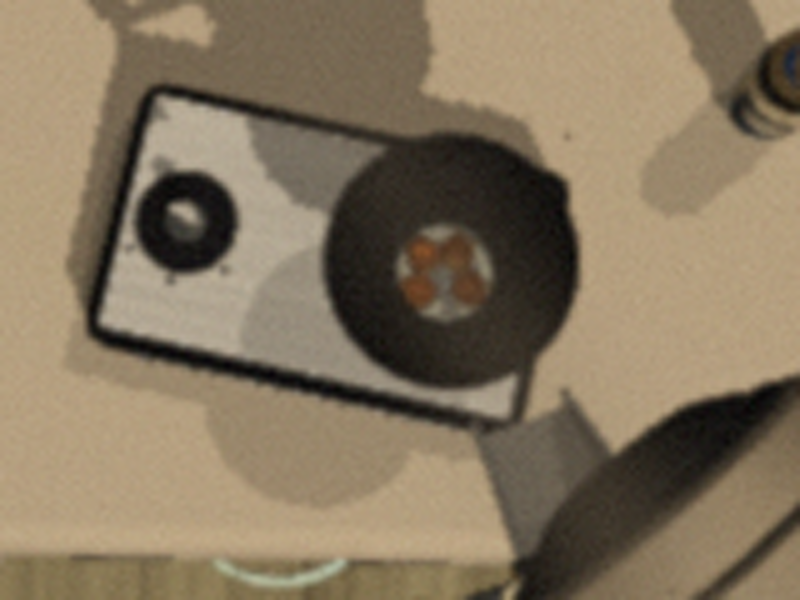

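```bash
python3 -m jog '[[[0,0.12,0],0,1],[[0,0.26,0.05],0,1],[[0.1,0.371,0.1],0,1],[[0.233,0.371,0.2],0,1],[[0.233,0.371,0.32],0,1],[[0.233,0.371,0.4],0,1],[[0.233,0.371,0.425],0,1],[[0.233,0.371,0.425],0,1],[[0.233,0.371,0.425],0,1]]' 60
python3 - <<'E'
from h import *
st()
look("top","scoop_lip","spice_a")
look("scene","scoop_lip","scoop_grip")
E
```

```text
time: 14.92
tool_pos: [0.4777, -0.3837, 0.2866]
tool_rot: [3.138, -0.001, 0.366]
contact_force: [0.6, -0.9, -1.9]
opening: 0.0156
grip_force: 60.0
t 14.93 grasp [ 0.4777 -0.3837  0.1274] yaw 0.366 F [ 0.6 -0.9 -1.9] open 0.0156 gf 60.0
scoop_lip top [([0.5506, -0.3545, 0.0126], 0.65)]
spice_a top [([0.5862, -0.3951, -0.0], 0.64)]
scoop_lip scene [([0.5503, -0.3545, 0.0125], 0.81)]
scoop_grip scene [([0.4768, -0.382, 0.1177], 0.65)]
```

```bash
python3 -m jog '[[[0,0,0.02],0,1],[[0,0,0.035],0,1],[[-0.037,0,0.067],0,1],[[-0.07,0,0.1],0,1],[[-0.095,0,0.135],0,1],[[-0.115,0,0.17],0,1],[[-0.13,0,0.205],0,1],[[-0.135,0,0.233],0,1],[[-0.135,0,0.233],0,1],[[-0.135,0,0.233],0,1]]' 4
python3 - <<'E'
from h import *
st()
look("top","scoop_lip","scoop","scoop_grip")
look("scene","scoop_lip","scoop_grip","scoop")
E
```

```text
time: 16.48
tool_pos: [0.4275, -0.4024, 0.1916]
tool_rot: [3.141, -0.0, 0.367]
contact_force: [0.2, 0.6, -0.7]
opening: 0.016
grip_force: 4.0
t 16.48 grasp [ 0.4275 -0.4024  0.0324] yaw 0.367 F [ 0.2  0.6 -0.7] open 0.016 gf 4.0
scoop_lip top [([0.5492, -0.3539, 0.0136], 0.56)]
scoop top [([0.4801, -0.3814, 0.0037], 0.75)]
scoop_grip top [([0.4303, -0.4016, 0.0314], 0.88)]
scoop_lip scene [([0.4542, 0.1029, 0.0154], 0.5), ([0.5483, -0.3583, 0.014], 0.48)]
scoop_grip scene [([0.4242, -0.406, 0.0321], 0.82)]
scoop scene [([0.4755, -0.3842, 0.0001], 0.49)]
```

```bash
python3 -m jog '[[[0,0,0],0,0.7],[[0,0,0],0,0.6],[[0,0,-0.1],0,0.5],[[0,0,-0.24],0,0.3],[[0,0,-0.4],0,0],[[0.08,-0.11,-0.42],0,0],[[0.18,-0.24,-0.42],0,0],[[0.29,-0.38,-0.42],0,0],[[0.39,-0.52,-0.42],0,0],[[0.479,-0.643,-0.42],0,0],[[0.479,-0.643,-0.42],0,0],[[0.479,-0.643,-0.42],0,0]]'
python3 - <<'E'
from h import *
import cv2
st()
m=cams.camera_model("wrist"); im=cams.read_camera("wrist"); np.savez("w5",im=im,pose=m["pose"],K=m["camera_matrix"])
look("wrist","shaft_end"); look("wrist","knob","knob_nose")
look("top","scoop","scoop_grip")
p=np.linalg.inv(m["pose"])@[.514,-.0935,.074,1]; u=(np.array(m["camera_matrix"])@p[:3]); u=u[:2]/u[2]; print(u)
c=np.clip(u.astype(int),50,[590,350]); cv2.imwrite("pics/w5.png",cv2.resize(im[c[1]-50:c[1]+50,c[0]-65:c[0]+65],None,fx=6,fy=6,interpolation=2)[:,:,::-1])
E
```

```text
time: 18.38
tool_pos: [0.5138, -0.0933, 0.3595]
tool_rot: [3.141, 0.0, 0.369]
contact_force: [0.7, -1.0, -0.2]
opening: 0.0917
grip_force: 0.0
t 18.38 grasp [ 0.5138 -0.0933  0.2003] yaw 0.369 F [ 0.7 -1.  -0.2] open 0.0917 gf 0.0
shaft_end wrist [([0.4362, 0.1214, 0.0297], 0.72), ([0.5143, -0.0909, 0.0734], 0.69)]
knob wrist [([0.4568, 0.1029, -0.0042], 0.72)]
knob_nose wrist [([0.4383, 0.1203, 0.0305], 0.76)]
scoop top [([0.4791, -0.3834, 0.0027], 0.77)]
scoop_grip top [([0.4303, -0.4024, 0.0305], 0.76)]
[320.38728261 194.56196237]
```

View pics/w5.png

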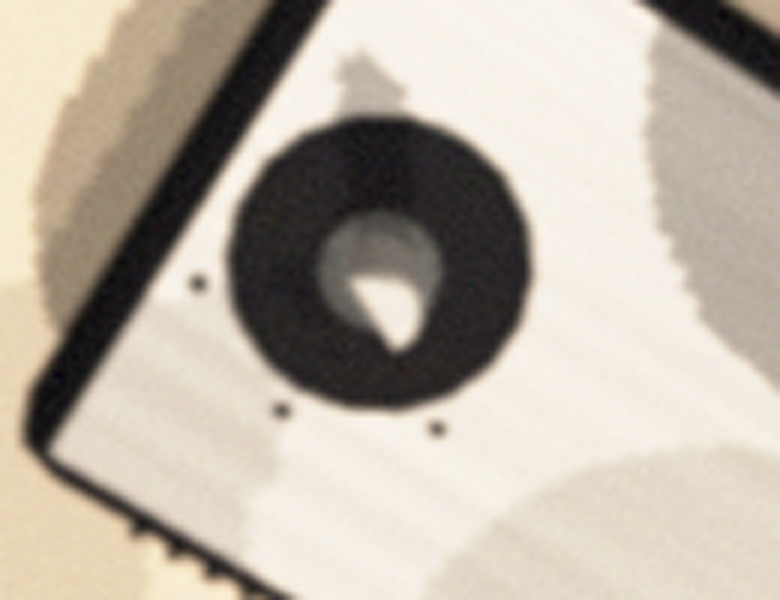

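```bash
cat > rect.py <<'E'
import numpy as np,cv2,sys
def rect(f,c,z,yaw,half=.014,n=380):
    d=np.load(f); g=np.linspace(-half,half,n)
    X,Y=np.meshgrid(g,-g)  # right=+x' up=+y'
    w=np.stack([c[0]+X*np.cos(yaw)-Y*np.sin(yaw),c[1]+X*np.sin(yaw)+Y*np.cos(yaw),np.full_like(X,z),np.ones_like(X)],-1)
    p=w@np.linalg.inv(d["pose"]).T; u=p[...,:3]@d["K"].T; u=(u[...,:2]/u[...,2:]).astype(np.float32)
    im=cv2.remap(d["im"],u[...,0],u[...,1],cv2.INTER_CUBIC)[:,:,::-1]
    im=(255*(im/255.)**.55).astype(np.uint8)
    s=n/2/half; cv2.circle(im,(n//2,n//2),int(.007*s),(0,255,0),1); return im
E
python3 - <<'E'
from rect import *
c=(.5143,-.0922)
a=rect("w5.npz",c,.074,0); b=rect("w5.npz",c,.050,0)
cv2.imwrite("pics/r6.png",np.hstack([a,b]))
d=np.load("w5.npz");print(d["pose"].round(3))
E
```

```text
[[ 0.36  -0.897 -0.257  0.584]
 [-0.933 -0.346 -0.099 -0.067]
 [-0.     0.275 -0.962  0.34 ]
 [ 0.     0.     0.     1.   ]]
```

View pics/r6.png

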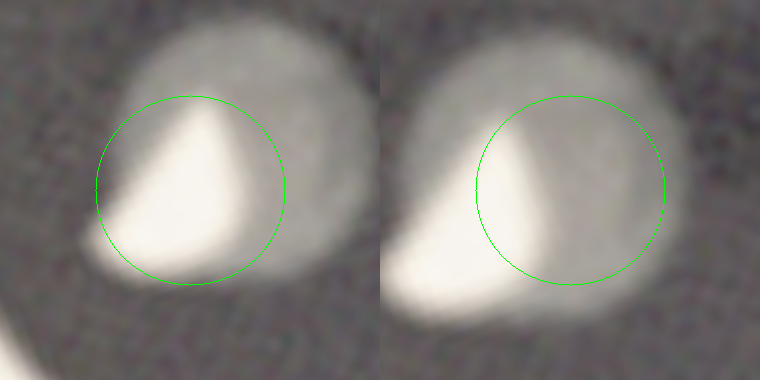

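```bash
python3 -m jog '[[[0.01,-0.12,0],0.06,0.3],[[0.02,-0.26,0],0.12,0.3],[[0.037,-0.4,0.05],0.18,0.3],[[0.037,-0.508,0.12],0.24,0.3],[[0.037,-0.508,0.175],0.3,0.3],[[0.037,-0.508,0.175],0.36,0.3],[[0.037,-0.508,0.175],0.394,0.3],[[0.037,-0.508,0.175],0.394,0.3],[[0.037,-0.508,0.175],0.394,0.3]]'
python3 - <<'E'
from h import *
from rect import *
st()
m=cams.camera_model("wrist"); im=cams.read_camera("wrist"); np.savez("w7",im=im,pose=m["pose"],K=m["camera_matrix"])
look("wrist","knob","knob_nose","knob_bore",n=2)
look("top","knob","knob_nose")
cv2.imwrite("pics/r7.png",rect("w7.npz",(.4542,.1015),.040,0,half=.03,n=500))
E
```

```text
time: 19.95
tool_pos: [0.4548, 0.101, 0.2896]
tool_rot: [-3.141, -0.0, -0.869]
contact_force: [0.2, 0.4, -0.3]
opening: 0.0641
grip_force: 0.0
t 19.95 grasp [0.4548 0.101  0.1304] yaw -0.869 F [ 0.2  0.4 -0.3] open 0.0641 gf 0.0
knob wrist [([0.4563, 0.1036, 0.0007], 0.62)]
knob_nose wrist [([0.4354, 0.1203, 0.0278], 0.92)]
knob_bore wrist [([0.4539, 0.1046, 0.0124], 0.56)]
knob wrist [([0.4575, 0.1011, -0.0023], 0.57)]
knob_nose wrist [([0.4371, 0.1221, 0.0286], 0.69)]
knob_bore wrist [([0.4534, 0.1038, 0.0158], 0.64)]
knob top [([0.4557, 0.1006, 0.0012], 0.5)]
knob_nose top [([0.4384, 0.1207, 0.0294], 0.47)]
```

View pics/r7.png

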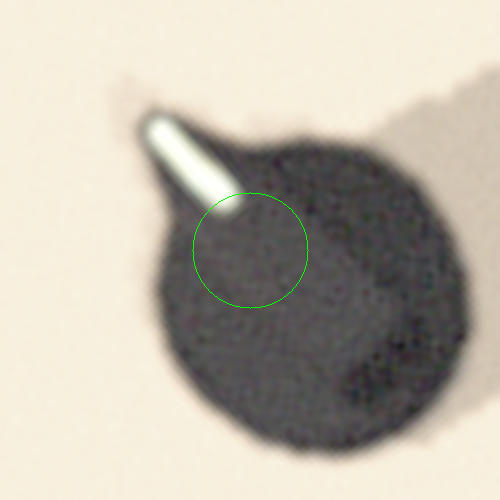

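```bash
python3 -m jog '[[[-0.002,-0.003,0.12],-0.006,0.3],[[-0.002,-0.003,0.216],-0.006,0.3],[[-0.002,-0.003,0.216],-0.006,0.5],[[-0.002,-0.003,0.216],-0.006,1],[[-0.002,-0.003,0.216],-0.006,1],[[-0.002,-0.003,0.216],-0.006,1],[[-0.002,-0.003,0.216],-0.006,1],[[-0.002,-0.003,0.216],-0.006,1],[[-0.002,-0.003,0.216],-0.006,1],[[-0.002,-0.003,0.216],-0.006,1]]' 50
python3 - <<'E'
from h import *
st()
look("wrist","knob","knob_nose","knob_bore",n=3)
look("top","knob","knob_nose")
look("scene","knob","knob_nose")
E
```

```text
time: 21.8
tool_pos: [0.4552, 0.1026, 0.2035]
tool_rot: [-3.141, -0.0, -0.852]
contact_force: [-0.5, -1.2, 6.8]
opening: 0.0135
grip_force: 50.0
t 21.8 grasp [0.4552 0.1026 0.0443] yaw -0.852 F [-0.5 -1.2  6.8] open 0.0135 gf 50.0
knob wrist [([0.4578, 0.1056, -0.0022], 0.68)]
knob_nose wrist []
knob_bore wrist [([0.4517, 0.1037, 0.0157], 0.89)]
knob wrist []
knob_nose wrist []
knob_bore wrist []
knob wrist [([0.4584, 0.1023, -0.005], 0.97)]
knob_nose wrist []
knob_bore wrist [([0.456, 0.1041, 0.0153], 0.91)]
knob top [([0.4279, -0.4012, 0.0307], 0.74)]
knob_nose top []
knob scene [([0.4548, 0.1016, 0.004], 0.51)]
knob_nose scene [([0.4421, 0.1236, 0.0257], 0.59)]
```

```bash
python3 -m jog '[[[0,0,-0.05],0,1],[[0,0,-0.15],0,1],[[0.05,0.02,-0.264],0,1],[[0.16,0.07,-0.264],-0.054,1],[[0.28,0.13,-0.264],-0.054,1],[[0.4,0.18,-0.264],-0.054,1],[[0.461,0.211,-0.264],-0.054,1],[[0.461,0.211,-0.264],-0.054,1],[[0.461,0.211,-0.264],-0.054,1]]' 50
python3 - <<'E'
from h import *
import cv2
st()
look("wrist","knob","knob_bore","knob_nose",n=2)
look("top","knob","knob_bore","knob_nose","shaft_end")
look("scene","knob","knob_bore","knob_nose","shaft_end",n=2)
im=cams.read_camera("scene"); m=cams.camera_model("scene")
cv2.imwrite("pics/s8.png",cv2.resize(im[150:250,220:340],None,fx=6,fy=6,interpolation=2)[:,:,::-1])
def pr(p):
    q=np.linalg.inv(m["pose"])@[*p,1]; u=np.array(m["camera_matrix"])@q[:3]; return ((u[:2]/u[2]-[220,150])*6).round()
print(pr([.513,-.092,.074]),pr([.513,-.092,.106]),pr([.4955,-.078,.136]))
E
```

```text
time: 23.82
tool_pos: [0.5126, -0.0911, 0.3083]
tool_rot: [3.141, 0.001, -0.683]
contact_force: [-0.7, -0.2, -0.4]
opening: 0.0139
grip_force: 50.0
t 23.82 grasp [ 0.5126 -0.0911  0.1491] yaw -0.683 F [-0.7 -0.2 -0.4] open 0.0139 gf 50.0
knob wrist [([0.5136, -0.0884, 0.104], 0.87)]
knob_bore wrist [([0.5112, -0.0903, 0.119], 0.78)]
knob_nose wrist []
knob wrist [([0.5144, -0.0876, 0.1059], 0.86)]
knob_bore wrist [([0.5104, -0.0895, 0.1223], 0.69)]
knob_nose wrist []
knob top [([0.4808, -0.2233, 0.0472], 0.59)]
knob_bore top [([0.6034, -0.4976, -0.0048], 0.15)]
knob_nose top []
shaft_end top [([0.4974, -0.2097, 0.0649], 0.24)]
knob scene [([0.514, -0.094, 0.1085], 0.59), ([0.4961, -0.0767, 0.1311], 0.37)]
knob_bore scene [([0.5102, -0.0915, 0.1211], 0.68)]
knob_nose scene []
shaft_end scene []
knob scene [([0.513, -0.0945, 0.106], 0.52)]
knob_bore scene [([0.5115, -0.0943, 0.1216], 0.46)]
knob_nose scene [([0.4955, -0.0759, 0.1344], 0.59)]
shaft_end scene []
[454. 316.] [452. 257.] [403. 200.]
```

View pics/s8.png

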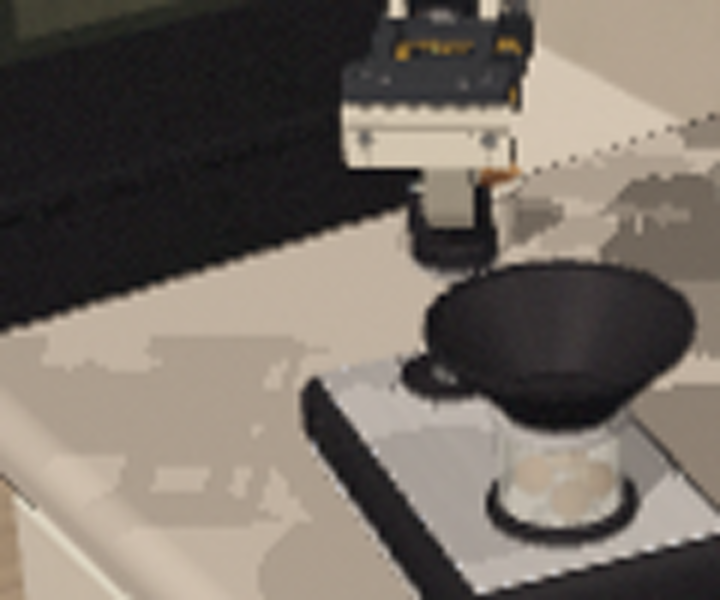

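```bash
python3 -m jog '[[[0,0,0.05],0,1],[[0,0,0.07],0,1],[[0,0,0.08],0,1],[[0,0,0.085],0,1],[[0,0,0.09],0,1],[[0,0,0.095],0,1]]' 50
python3 -c "from h import *; st(); print(observe()['torque'])"
```

```text
time: 25.78
tool_pos: [0.5128, -0.0916, 0.2712]
tool_rot: [-3.142, -0.0, -0.683]
contact_force: [-4.7, 2.1, 6.2]
opening: 0.0133
grip_force: 50.0
t 25.77 grasp [ 0.5128 -0.0916  0.112 ] yaw -0.683 F [-4.7  2.1  6.2] open 0.0133 gf 50.0
[0.66572314 0.79681222 0.04664141]
```

```bash
python3 -m jog '[[[-0.0025,0,0],0,1],[[-0.004,0,0],0,1],[[-0.004,0,0],0,1]]' 50
python3 -c "from h import *; st(); print(observe()['torque'])"
python3 -m jog '[[[0,0,0.005],0,1],[[0,0,0.01],0,1],[[0,0,0.01],0,1]]' 50
python3 -c "from h import *; st(); print(observe()['torque'])"
```

```text
time: 26.15
tool_pos: [0.5116, -0.0908, 0.2707]
tool_rot: [3.141, 0.0, -0.683]
contact_force: [-2.6, 1.4, 0.9]
opening: 0.0133
grip_force: 50.0
t 26.15 grasp [ 0.5116 -0.0908  0.1115] yaw -0.683 F [-2.6  1.4  0.9] open 0.0133 gf 50.0
[0.36338769 0.5776854  0.02836027]
time: 26.52
tool_pos: [0.5116, -0.0908, 0.2663]
tool_rot: [3.141, 0.001, -0.683]
contact_force: [-2.1, 1.7, 0.1]
opening: 0.0134
grip_force: 50.0
t 26.52 grasp [ 0.5116 -0.0908  0.1071] yaw -0.683 F [-2.1  1.7  0.1] open 0.0134 gf 50.0
[ 0.27071153  0.57178844 -0.03081502]
```

```bash
python3 -m jog '[[[-0.002,0,0.006],0,1],[[-0.002,0,0.012],0,1],[[-0.002,0,0.012],0,1]]' 50
python3 -c "from h import *; st()"
python3 -m jog '[[[0,0,0.006],0,1],[[0,0,0.012],0,1],[[0,0,0.012],0,1]]' 50
python3 -c "from h import *; st(); look('scene','knob','knob_nose','funnel_rim','knob_bore')"
```

```text
time: 26.9
tool_pos: [0.5112, -0.0904, 0.2617]
tool_rot: [3.141, -0.0, -0.683]
contact_force: [-1.5, -0.4, -1.2]
opening: 0.0132
grip_force: 50.0
t 26.9 grasp [ 0.5112 -0.0904  0.1025] yaw -0.683 F [-1.5 -0.4 -1.2] open 0.0132 gf 50.0
time: 27.28
tool_pos: [0.5112, -0.0904, 0.2574]
tool_rot: [-3.142, -0.001, -0.683]
contact_force: [-3.3, -1.3, 6.3]
opening: 0.0132
grip_force: 50.0
t 27.27 grasp [ 0.5112 -0.0904  0.0982] yaw -0.683 F [-3.3 -1.3  6.3] open 0.0132 gf 50.0
knob scene [([0.5084, -0.0937, 0.0569], 0.38)]
knob_nose scene [([0.4959, -0.0759, 0.0816], 0.6)]
funnel_rim scene [([0.4825, -0.2221, 0.0519], 0.57), ([0.487, -0.2204, 0.1431], 0.56), ([0.4215, -0.4029, 0.0365], 0.33)]
knob_bore scene [([0.5088, -0.0913, 0.0725], 0.37)]
```

```bash
python3 -m jog '[[[0,0,0.003],0,1],[[0,0,0.0055],0,1],[[0,0,0.0055],0,1],[[0,0,0.0055],0,1]]' 60
python3 -c "from h import *; st()"
python3 -m jog '[[[0,0,0.0015],0,1],[[0,0,0.003],0,1],[[0,0,0.003],0,1]]' 60
python3 -c "from h import *; st()"
```

```text
time: 28.02
tool_pos: [0.5112, -0.0904, 0.2555]
tool_rot: [-3.142, -0.001, -0.683]
contact_force: [-3.7, -0.5, 6.9]
opening: 0.0132
grip_force: 60.0
t 28.02 grasp [ 0.5112 -0.0904  0.0963] yaw -0.683 F [-3.7 -0.5  6.9] open 0.0132 gf 60.0
time: 28.4
tool_pos: [0.5112, -0.0904, 0.2552]
tool_rot: [-3.141, -0.002, -0.682]
contact_force: [-7.1, -0.7, 14.5]
opening: 0.0133
grip_force: 60.0
t 28.4 grasp [ 0.5112 -0.0904  0.096 ] yaw -0.682 F [-7.1 -0.7 14.5] open 0.0133 gf 60.0
```

```bash
python3 -m jog '[[[0,0,0.001],0,1],[[0,0,0.001],0,1],[[0,0,0.001],0,1],[[0,0,0.001],0,1]]' 60
python3 - <<'E'
from h import *
st(); s=observe(); print(s["torque"]); F=s["contact_force"];M=s["torque"]
# point where the contact force line acts at 0.18 below the TCP
rz=-.18; print("ry",(M[0]+rz*F[1])/F[2],"rx",(rz*F[0]-M[1])/F[2])
look("scene","knob_nose","knob","knob_bore",n=2); look("top","scoop","nut_1","spice_a","pod_loose"); look("scene","scoop","scoop_grip","nut_1")
E
```

```text
time: 28.9
tool_pos: [0.5111, -0.0904, 0.2551]
tool_rot: [-3.141, -0.002, -0.682]
contact_force: [-7.6, -0.0, 17.3]
opening: 0.0133
grip_force: 60.0
t 28.9 grasp [ 0.5111 -0.0904  0.0959] yaw -0.682 F [-7.6 -0.  17.3] open 0.0133 gf 60.0
[0.03573521 1.34695116 0.01092459]
ry 0.002318801721363651 rx 0.0015069589780880032
knob_nose scene [([0.4911, -0.0725, 0.0757], 0.36)]
knob scene [([0.5104, -0.091, 0.0543], 0.63)]
knob_bore scene [([0.5123, -0.0902, 0.0652], 0.49)]
knob_nose scene [([0.4958, -0.0713, 0.0803], 0.44)]
knob scene [([0.5125, -0.0937, 0.0541], 0.6), ([0.5832, -0.3938, -0.002], 0.52)]
knob_bore scene [([0.507, -0.0882, 0.0663], 0.62), ([0.4769, -0.3823, 0.0025], 0.6)]
scoop top [([0.4797, -0.3833, 0.0039], 0.92)]
nut_1 top [([0.4807, -0.2342, 0.0542], 0.57), ([0.4986, -0.2289, 0.0542], 0.56), ([0.4938, -0.2101, 0.0648], 0.54)]
spice_a top [([0.5824, -0.3947, 0.0023], 0.87), ([0.603, -0.4961, -0.0036], 0.81)]
pod_loose top [([0.6484, 0.0949, 0.0008], 0.54), ([0.4819, -0.2316, 0.0534], 0.5)]
scoop scene [([0.4728, -0.3818, -0.0007], 0.83)]
scoop_grip scene [([0.424, -0.4032, 0.0343], 0.73)]
nut_1 scene []
```

```bash
python3 -c "from cell import robot; print(robot.hand_in())"
```

```text
the job is handed in; nothing more can be done
None
```

I handed the job in at about 29 s. All four nuts are in the jar, the empty scoop is back flat on the worktop, and the knob is on the D shaft, held pressed against its stop with about 17 N; the verdict was not shown.

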